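# Lock the tilted stand and load the petri dishes

### The arm

A 6-joint arm with a two-finger parallel gripper is mounted at the origin on a cart in front of the work surface, level with it; the furniture and walls round the work are solid. World frame = base frame: x ahead of the robot, y to its left, z up, the work surface at z = 0. Lengths are in m, angles in rad, forces in N, time in s.
With the tool pointing down it reaches from about 0.375 to 0.925 m from the base axis. Payload 5.7 kg.
Tool frame: the origin (TCP) lies at the very end of the fingers, on their centre line; the grasp point (between the pads) lies 19 mm behind it (env.pinch_z is the distance from the TCP to the grasp point, in m); z points along the fingers, y is the line along which they close (so a half turn about z gives the same grasp; the last joint's range is limited). The gripper opens to 88 mm and grips with 3 to 60 N. Pads are 20 mm wide; open, the fingers measure 115 mm over their backs; the gripper's body (75 mm by 178 mm) begins 61 mm behind the grasp point.
Start: joints at [1.185, 0.359, 1.51, -0, 1.272, -0.115], TCP at [0.16, 0.578, 0.223] pointing down, gripper open.
Joint ranges: [-2.97, 2.97], [-1.01, 2.36], [0.21, 2.38], [-0.96, 4.11], [0.2, 2.71], [-2.98, 2.98]. Speed limits (rad/s): [2.39, 2.39, 3.14, 3.14, 3.14, 3.14].

### API

Orientations are given as a 3x3 rotation matrix whose columns are the frame's x, y, z axes.
In Python, from rig import env, eyes gives the robot as it stands.
- The arm moves only by the tool move_arm, never from a script. Its argument "motion" is one flat list of numbers, 4 for each row, row after row: the shift along the tool's x, y, z in mm, then the turn about the tool's z in rad. A call has 1 to 10 rows; each row shifts and turns the commanded pose from where the row before left it, along the tool's axes as they then stand; what a row does not reach is not made up. A row lasts 1/8 s, in which the tool goes at most 62.5 mm and 10.7 degrees, less where a joint would pass 70% of its speed; a pose out of reach is approached as far as the arm can. A call is refused whole if a number of a shift passes 62.5 or a number of a turn 0.188, either way. A call with a gripper value outside its range is refused whole. "claw" is the closure, from -1 (fully open) to 1 (shut), set as the call begins (left out, the last holds). The fingers move at their own pace and stop on an object; "grip_force" is the grip in N (left out, the last holds). Time passes only in rows, so rows that do not move let the fingers close. It gives the time, the measured TCP pose, the force, the opening and the grip force at its end, in the units of the state.
- env.get_obs(): the state, without advancing time (a new reading comes with each control period).
- eyes.snapshot(name): name is "scene" or "top"; returns a dict with "image" (420x560x3 uint8, red, green, blue), "z_map" (420x560 float32, m along the optical axis (not along the pixel's ray), 0 where there is no reading), "camera_matrix" (3x3 intrinsics, pixels), "D" ([k1, k2, p1, p2, k3] as OpenCV has them; the pictures are not rectified), "camera_from_world" (4x4, takes a point from world to camera coordinates). Camera axes: x right, y down, z forward; pixel columns grow to the right and rows downward; lengths in m; the calibration is good to about 2 mm. A picture is of the moment at which its call begins.
- env.sign_off(): hands the job in; it is judged then, once.
The state is a dict: "time_s": time; "q": joint angles; "qd": joint speeds; "joint_efforts": joint torques, N m; "ee_pos": TCP position; "tcp_rot": TCP orientation; "ft_force": force on the tool from outside, world axes, zero at the start; "wrist_torque": the same for the moment, N m; "finger_gap": opening from 0.0 (shut) to 1.0 (fully open); "grasp_force": force on a finger pad.
Only numpy, scipy, OpenCV 4.12 (cv2) and the standard library are available. Lean on these libraries where they do the work, as an engineer would, in place of code of your own. Each camera call takes 0.05 s, during which the arm holds its last target. There are 200 camera calls.

### The job

Get the tilted stand ready for setting slope plates: tighten its three bolt knobs clockwise fully home to their stops, the middle one first, then the left one, then the right one (left and right as seen from the robot). Only when all three are tight, move every petri dish from the blue mat onto the sloped deck, lying flat inside its lips and none on top of another. Leave the bolts tight and the other things alone.

Things in the scene. Friction and masses are not known exactly. Their poses are not given: they have to be found in the camera images.
- stand: tilted stand, fixed to the bench, its yaw varies by up to 0.2 rad: white base 260 mm deep (x = -150 to +110 mm), 280 mm wide, top 30 mm above the bench, carrying the sloped deck at the back and a row of three bolt knobs in front of the deck. Origin under the base at bench level; x away from the robot, y to the left. Knob axes at x = -105 mm, y = +90 (left), 0, -90 mm (right).
- deck_centre (a point): centre of the sloped deck's surface (aluminium, dark mat), 80 mm above the bench. Frame: x up the slope, away from the robot; y across; z normal to it. Slope 0.20 rad, low edge towards the robot; 180 mm (x) by 260 mm (y), 8 mm thick. Lips 5 mm thick and 8 mm high on all four edges; inside it is flat. Dishes do not slide on it. Room for four, e.g. at x = +-40 mm, y = +-55 mm.
- bolt_middle_grip (a point): middle bolt knob: black upright wing 54 mm long, 12 mm thick, to pinch across its thickness. The point is on its vertical axis, 16 mm under the wing's top, 24 mm over the base. x turns with the knob: along the wing to the end with a red mark; z up. Home: the marked end points to the red line on the base, to the stand's front (-x). It does not rise or fall.
- bolt_middle (a joint): turn of the middle bolt knob, rad: grows clockwise seen from above (tightening), 3.6 at the end stop (home, tight); starts loose between 0 and 0.9. It stays where it is left; friction 0.10 N m.
- bolt_left_grip (a point): left (+y side as seen from the robot) bolt knob: black upright wing 54 mm long, 12 mm thick, to pinch across its thickness. The point is on its vertical axis, 16 mm under the wing's top, 24 mm over the base. x turns with the knob: along the wing to the end with a red mark; z up. Home: the marked end points to the red line on the base, to the stand's front (-x). It does not rise or fall.
- bolt_left (a joint): turn of the left bolt knob, rad: grows clockwise seen from above (tightening), 3.6 at the end stop (home, tight); starts loose between 0 and 0.9. It stays where it is left; friction 0.10 N m.
- bolt_right_grip (a point): right (-y side as seen from the robot) bolt knob: black upright wing 54 mm long, 12 mm thick, to pinch across its thickness. The point is on its vertical axis, 16 mm under the wing's top, 24 mm over the base. x turns with the knob: along the wing to the end with a red mark; z up. Home: the marked end points to the red line on the base, to the stand's front (-x). It does not rise or fall.
- bolt_right (a joint): turn of the right bolt knob, rad: grows clockwise seen from above (tightening), 3.6 at the end stop (home, tight); starts loose between 0 and 0.9. It stays where it is left; friction 0.10 N m.
- dish_0_mid (a point): centre (half-way up) of a closed clear petri dish with cream filling, 66 mm across and 13 mm high (its solid core, which the fingers meet, is 62 mm across and 11 mm high), z up, 14 to 28 g; three or four, all alike, lie on a blue mat (3 mm thick) on the bench, left of the stand; an absent one reads None. Grasp it across, fingertips 2 mm above the surface.
- dish_1_mid (a point): centre (half-way up) of a closed clear petri dish with cream filling, 66 mm across and 13 mm high (its solid core, which the fingers meet, is 62 mm across and 11 mm high), z up, 14 to 28 g; three or four, all alike, lie on a blue mat (3 mm thick) on the bench, left of the stand; an absent one reads None. Grasp it across, fingertips 2 mm above the surface.
- dish_2_mid (a point): centre (half-way up) of a closed clear petri dish with cream filling, 66 mm across and 13 mm high (its solid core, which the fingers meet, is 62 mm across and 11 mm high), z up, 14 to 28 g; three or four, all alike, lie on a blue mat (3 mm thick) on the bench, left of the stand; an absent one reads None. Grasp it across, fingertips 2 mm above the surface.
- dish_3_mid (a point): centre (half-way up) of a closed clear petri dish with cream filling, 66 mm across and 13 mm high (its solid core, which the fingers meet, is 62 mm across and 11 mm high), z up, 14 to 28 g; three or four, all alike, lie on a blue mat (3 mm thick) on the bench, left of the stand; an absent one reads None. Grasp it across, fingertips 2 mm above the surface.
- bottle_brown_mid (a point): bystander, to be left alone: small brown bottle with black cap, 48 mm across and 90 mm tall; this point is its centre, half-way up.
- bottle_yellow_mid (a point): bystander, to be left alone: white bottle with yellow cap, 60 mm across and 118 mm tall; this point is its centre, half-way up.
- box_orange_mid (a point): bystander, to be left alone: square card box with orange lid, 70 x 70 mm and 49 mm high; this point is its centre, half-way up.
- bench_timer_mid (a point): bystander, to be left alone: white bench timer standing on edge, 24 x 68 x 62 mm; this point is its centre, half-way up.
Not all that is in view belongs to the job. What is shaped like the part that bears dish_3_mid but green or purple is not meant.

How it is judged:
On the way, in this order (a step that is already met when the one before it is completed fails the run):
1. middle bolt turned to its stop (value of joint bolt_middle above 3.5 rad), for 0.2 s.
2. left bolt turned to its stop (value of joint bolt_left above 3.5 rad), for 0.2 s.
3. right bolt turned to its stop (value of joint bolt_right above 3.5 rad), for 0.2 s.
4. all petri dishes lie flat on the deck inside its lips (x of dish_0_mid in the frame of deck_centre between -0.056 and 0.056 m and y of dish_0_mid in the frame of deck_centre between -0.096 and 0.096 m and z of dish_0_mid in the frame of deck_centre between 0.002 and 0.0105 m and angle between the z axis of each of dish_0_mid, dish_1_mid, dish_2_mid, dish_3_mid and the z axis of deck_centre, either way round below 0.06 rad and x of dish_1_mid in the frame of deck_centre between -0.056 and 0.056 m and y of dish_1_mid in the frame of deck_centre between -0.096 and 0.096 m and z of dish_1_mid in the frame of deck_centre between 0.002 and 0.0105 m and x of dish_2_mid in the frame of deck_centre between -0.056 and 0.056 m and y of dish_2_mid in the frame of deck_centre between -0.096 and 0.096 m and z of dish_2_mid in the frame of deck_centre between 0.002 and 0.0105 m and x of dish_3_mid in the frame of deck_centre between -0.056 and 0.056 m and y of dish_3_mid in the frame of deck_centre between -0.096 and 0.096 m and z of dish_3_mid in the frame of deck_centre between 0.002 and 0.0105 m), for 0.2 s.
At the end, for the whole second after the job is handed in: All three bolts within 0.1 rad of their end stop (joint above 3.5), and every dish present released on the deck, flat on it within 0.06 rad and 4 mm, its centre within 56 mm of the deck centre along the slope and within 96 mm across (all of step 4 and value of joint each of bolt_middle, bolt_left, bolt_right above 3.5 rad); the robot touches nothing.
It fails at once if a petri dish is set on the deck before all three bolts are tight (((x of dish_0_mid in the frame of deck_centre between -0.085 and 0.085 m and y of dish_0_mid in the frame of deck_centre between -0.125 and 0.125 m and z of dish_0_mid in the frame of deck_centre between 0 and 0.03 m) or (x of dish_1_mid in the frame of deck_centre between -0.085 and 0.085 m and y of dish_1_mid in the frame of deck_centre between -0.125 and 0.125 m and z of dish_1_mid in the frame of deck_centre between 0 and 0.03 m) or (x of dish_2_mid in the frame of deck_centre between -0.085 and 0.085 m and y of dish_2_mid in the frame of deck_centre between -0.125 and 0.125 m and z of dish_2_mid in the frame of deck_centre between 0 and 0.03 m) or (x of dish_3_mid in the frame of deck_centre between -0.085 and 0.085 m and y of dish_3_mid in the frame of deck_centre between -0.125 and 0.125 m and z of dish_3_mid in the frame of deck_centre between 0 and 0.03 m)) and value of joint any of bolt_middle, bolt_left, bolt_right below 3.4 rad).
It fails at once if a bystander (bottles, box, timer) is moved more than 3 cm (distance of any of bottle_brown_mid, bottle_yellow_mid, box_orange_mid, bench_timer_mid from where it was at the start of the episode above 0.03 m).
Of dish_0, dish_1, dish_2, dish_3 only 3 to 4 are there at a start; the rules pass over those that are not, and their reading is None.
At some moment in a run one of dish_0, dish_1, dish_2, dish_3 may be knocked a few centimetres aside while the robot is not near it.
Once in a run the grip may slacken for a moment while it holds something.
It also fails if it takes over 200 s, if anything falls off the work surface, if the arm or the gripper's body presses on something with over 40 N, if the wrist force passes 120 N, or if a joint passes its speed limit or range.

## Working session

There is one attempt and no reset: what is moved stays moved. The work goes in short steps, Python scripts to look and compute and a tool call to move; the robot and the scene stay as the last step left them, time stands still between calls to the robot, and variables do not carry over. Pictures are saved under pics/ and viewed, at most 14 in all, crops included, and the job is handed in when it is done.

Besides the shell and the picture viewer there is one more tool, called after "Request:" by a JSON object that holds its "name" and its "arguments". move_arm: Moves the arm, as the interface text tells. Its arguments: {"type":"object","properties":{"motion":{"type":"array","items":{"type":"number"}},"claw":{"type":"number"},"grip_force":{"type":"number"}},"required":["motion"]}

```bash
mkdir -p pics
cat > h.py <<'E'
import numpy as np, cv2
from rig import env, eyes
def snap(name,png=None):
    s=eyes.snapshot(name)
    if png: cv2.imwrite('pics/'+png,cv2.cvtColor(s['image'],cv2.COLOR_RGB2BGR))
    np.savez('last_'+name,**s); return s
def pts(s,uv,z=None):
    """world points for pixels: from depth map, or on plane z"""
    uv=np.array(uv,float).reshape(-1,1,2)
    n=cv2.undistortPoints(uv,s['camera_matrix'],s['D'])[:,0]
    T=np.linalg.inv(s['camera_from_world'])
    r=np.c_[n,np.ones(len(n))]
    if z is None:
        d=np.array([s['z_map'][int(round(v)),int(round(u))] for u,v in uv[:,0]])
    else:
        d=(z-T[2,3])/(r@T[:3,:3].T)[:,2]
    return (r*d[:,None])@T[:3,:3].T+T[:3,3]
def crop(s,u0,v0,u1,v1,k,png):
    im=cv2.cvtColor(s['image'][v0:v1,u0:u1],cv2.COLOR_RGB2BGR)
    cv2.imwrite('pics/'+png,cv2.resize(im,None,fx=k,fy=k,interpolation=cv2.INTER_CUBIC))
E
python3 - <<'E'
from h import *
a=snap('scene','scene0.png');b=snap('top','top0.png')
for s in (a,b): print(np.linalg.inv(s['camera_from_world']).round(3),s['camera_matrix'].round(1))
o=env.get_obs();print(o['tcp_rot'].round(3),o['ee_pos'],env.pinch_z)
E
```

```text
[[ 0.684 -0.315  0.658 -0.664]
 [-0.729 -0.279  0.625 -1.178]
 [-0.013 -0.907 -0.42   0.87 ]
 [ 0.     0.     0.     1.   ]] [[517.2   0.  279. ]
 [  0.  517.2 209.8]
 [  0.    0.    1. ]]
[[-0.000e+00 -9.910e-01  1.350e-01  3.490e-01]
 [-1.000e+00  1.000e-03  5.000e-03  3.000e-03]
 [-5.000e-03 -1.350e-01 -9.910e-01  1.728e+00]
 [ 0.000e+00  0.000e+00  0.000e+00  1.000e+00]] [[470.4   0.  280.1]
 [  0.  470.4 212.1]
 [  0.    0.    1. ]]
[[-0.964  0.267 -0.001]
 [ 0.267  0.964 -0.002]
 [ 0.    -0.002 -1.   ]] [0.16026509 0.57754922 0.22190795] 0.0187
```

View pics/scene0.png

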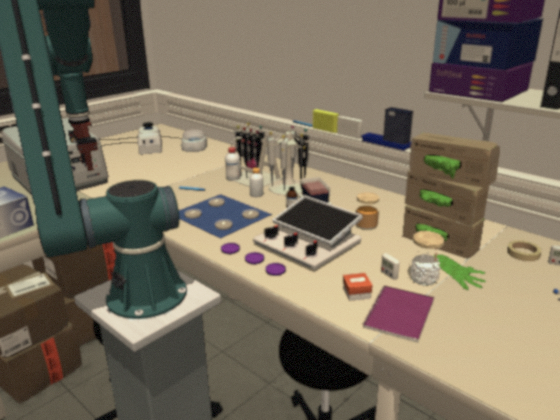

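View pics/top0.png

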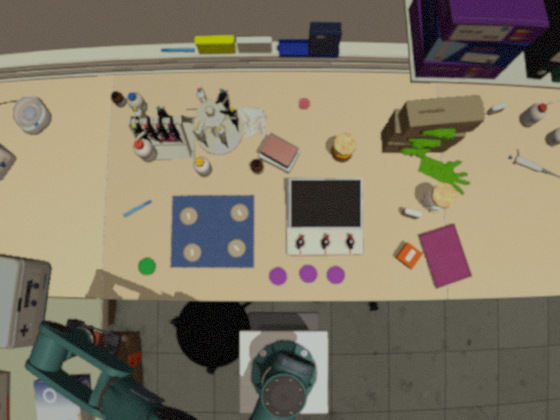

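The top view shows four dishes on the blue mat at about (188,216), (239,212), (193,252) and (236,248). The stand is at (325,216) and its knobs at (299,242), (326,242) and (350,242). The green disc (147,267) and purple discs (278,275), (308,273), (336,274) are decoys off the mat. I'll confirm this in enlarged crops.

Run:
```python
from h import *
s=dict(np.load('last_top.npz'))
crop(s,280,170,370,262,6,'c_stand.png'); crop(s,160,185,262,275,6,'c_mat.png')
```

```text
(no output)
```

View pics/c_stand.png

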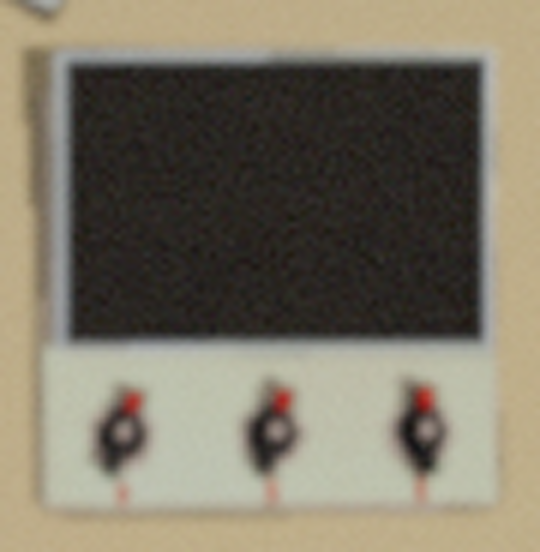

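View pics/c_mat.png

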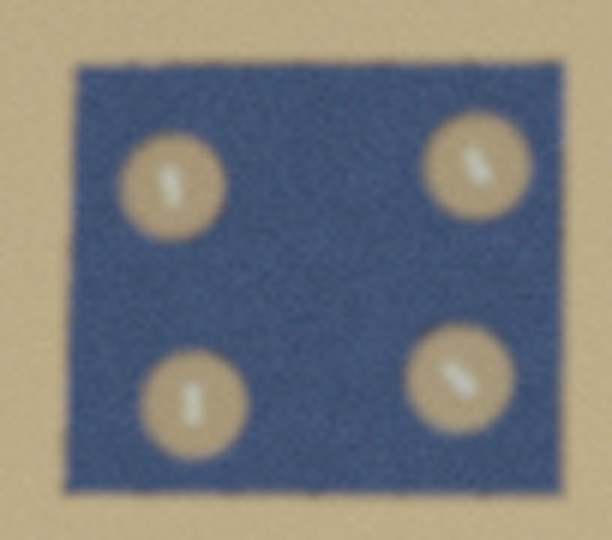

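The stand crop shows deck mat corners (70,63), (484,60), (481,340), (68,340) and red lines at (122,493), (271,492), (420,491). The red wing ends point away from the robot. The mat crop shows four cream dishes, centred at (173,187), (477,165), (194,405) and (460,379). None of them is green or purple, so all four are meant.

Run:
```python
from h import *
s=dict(np.load('last_top.npz'))
def P(l,o,z): return pts(s,(np.array(l)+.5)/6-.5+np.array(o),z)
o=(280,170)
f=P([(42,505),(495,505)],o,.03);print('front corners',f.round(4),np.linalg.norm(f[0]-f[1]))
d=f[0]-f[1];yaw=np.arctan2(-d[0],d[1]);print('yaw',yaw)
print('redline',P([(122,493),(271,492),(420,491)],o,.03).round(4))
zl=.08-.085*np.sin(.2);zh=.08+.085*np.sin(.2)
for z,l in((zh,[(70,63),(484,60)]),(zl,[(68,340),(481,340)])):
    print('deck',P(l,o,z).round(4))
red=P([(132,402),(283,400),(424,398)],o,.07);oth=P([(107,465),(262,465),(427,465)],o,.07);print('red',red.round(4),'oth',oth.round(4))
m=(red+oth)/2;print('mid',m.round(4));e=red-oth;print('ang',np.arctan2(e[:,1],e[:,0]).round(3),np.linalg.norm(e,axis=1))
print('hub',P([(123,432),(275,432),(427,431)],o,.07).round(4))
print('dish',P([(173,187),(477,165),(194,405),(460,379)],(160,185),.014).round(4))
z=s['z_map'];print(pts(s,[(299,242),(326,242),(351,242),(325,203),(325,180),(325,225),(188,216),(300,190),(350,190),(300,220),(350,220)]).round(4))
```

```text
front corners [[ 0.4288 -0.0126  0.03  ]
 [ 0.4279 -0.286   0.03  ]] 0.2733966946168278
yaw -0.003108081960187201
redline [[ 0.4359 -0.0607  0.03  ]
 [ 0.4363 -0.1504  0.03  ]
 [ 0.4366 -0.2406  0.03  ]]
deck [[ 0.6854 -0.029   0.0969]
 [ 0.6875 -0.2741  0.0969]]
deck [[ 0.5249 -0.0279  0.0631]
 [ 0.5245 -0.2739  0.0631]]
red [[ 0.4874 -0.0654  0.07  ]
 [ 0.4885 -0.1545  0.07  ]
 [ 0.4894 -0.2381  0.07  ]] oth [[ 0.4503 -0.0505  0.07  ]
 [ 0.4501 -0.1417  0.07  ]
 [ 0.4498 -0.2392  0.07  ]]
mid [[ 0.4689 -0.0579  0.07  ]
 [ 0.4693 -0.1481  0.07  ]
 [ 0.4696 -0.2387  0.07  ]]
ang [-0.382 -0.323  0.028] [0.0399913  0.04041019 0.03963474]
hub [[ 0.4697 -0.06    0.07  ]
 [ 0.4696 -0.1496  0.07  ]
 [ 0.4699 -0.2396  0.07  ]]
dish [[0.5691 0.3501 0.014 ]
 [0.5826 0.1619 0.014 ]
 [0.4348 0.334  0.014 ]
 [0.4512 0.1709 0.014 ]]
[[ 0.4685 -0.0563  0.0662]
 [ 0.4685 -0.1521  0.0643]
 [ 0.4677 -0.2402  0.0714]
 [ 0.6066 -0.1492  0.0761]
 [ 0.6853 -0.1483  0.099 ]
 [ 0.5296 -0.1497  0.0598]
 [ 0.5687  0.3526  0.0094]
 [ 0.6512 -0.06    0.089 ]
 [ 0.6502 -0.2369  0.0948]
 [ 0.5469 -0.0602  0.0661]
 [ 0.5471 -0.2394  0.0626]]
```

The stand yaw is about 0 and the knobs are at x≈0.470, y≈-0.060, -0.150 and -0.240. The wing angles imply joint values of about 0.84 (left), 0.78 (middle) and 0.43 (right), which fits the 0–0.9 range. I'm moving over the middle knob.

Request:
{"name": "move_arm", "arguments": {"motion": [-38,-25.5,0,0,-38,-25.5,0,0,-38,-25.5,0,0,-38,-25.5,0,0,-38,-25.5,0,0,-38,-25.5,0,0,-38,-25.5,0,0,-38,-25.5,0,0], "claw": -1, "grip_force": 30}}

```text
time_s: 1.1
ee_pos: [0.3994, 0.2989, 0.2224]
tcp_rot: [[-0.964, 0.267, -0.0], [0.267, 0.964, -0.0], [0.0, -0.0, -1.0]]
ft_force: [-0.2, 0.1, -0.3]
finger_gap: 1.003
grasp_force: 0.0
```

Request:
{"name": "move_arm", "arguments": {"motion": [-18.8,-41.5,0,0,-18.8,-41.5,0,0,-18.8,-41.5,0,0,-18.8,-41.5,0,0,-18.8,-41.5,0,0,-18.8,-41.5,0,0,-18.8,-41.5,0,0,-18.8,-41.5,0,0,-18.8,-41.5,0,0,-18.8,-41.5,0,0.05]}}

```text
time_s: 2.35
ee_pos: [0.4688, -0.1514, 0.2225]
tcp_rot: [[-0.949, 0.317, -0.0], [0.317, 0.949, 0.0], [0.0, 0.0, -1.0]]
ft_force: [0.7, 1.2, -0.2]
finger_gap: 0.998
grasp_force: 0.0
```

```bash
cat >> h.py <<'E'
def to(x,y,z,yang=None):
    """tool-frame mm shift (before turning) and turn to reach world TCP pose"""
    o=env.get_obs();R=o['tcp_rot'];d=R.T@(np.array([x,y,z])-o['ee_pos'])*1000
    a=np.arctan2(R[1,1],R[0,1]);t=None
    if yang is not None: t=round((a-yang+np.pi/2)%np.pi-np.pi/2,3)
    print('shift',d.round(1),'turn',t,'yang',a.round(3),'pos',o['ee_pos'].round(4),'q6',o['q'][5].round(3),'gap',o['finger_gap'],'t',o['time_s'])
E
python3 - <<'E'
from h import *
to(.470,-.150,.035,1.248)
a=snap('scene');crop(a,230,210,370,270,5,'c_sc.png')
E
```

```text
shift [ -0.8   1.6 187.5] turn 0.001 yang 1.249 pos [ 0.4688 -0.1514  0.2225] q6 -1.701 gap 0.9977003878062768 t 2.35
```

View pics/c_sc.png

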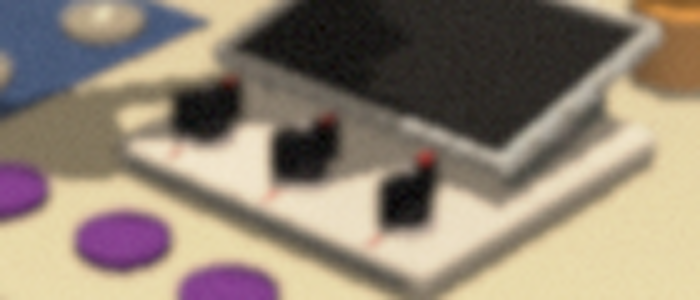

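The scene crop shows all three red ends pointing away from the robot, at (230,85), (325,120) and (425,158). I'm descending and gripping the middle wing.

Request:
{"name": "move_arm", "arguments": {"motion": [-1,1.5,40,0,0,0,40,0,0,0,40,0,0,0,40,0,0,0,20,0,0,0,8,0,0,0,0,0]}}

```text
time_s: 3.28
ee_pos: [0.4703, -0.1487, 0.0345]
tcp_rot: [[-0.949, 0.315, -0.001], [0.315, 0.949, 0.0], [0.001, -0.0, -1.0]]
ft_force: [-0.3, -0.2, -0.9]
finger_gap: 0.998
grasp_force: 0.0
```

Request:
{"name": "move_arm", "arguments": {"motion": [0,0,0,0,0,0,0,0,0,0,0,0,0,0,0,0,0,0,0,0,0,0,0,0], "claw": 1}}

```text
time_s: 4.03
ee_pos: [0.4704, -0.1489, 0.0347]
tcp_rot: [[-0.949, 0.315, -0.0], [0.315, 0.949, -0.0], [-0.0, -0.0, -1.0]]
ft_force: [0.6, -0.7, -0.0]
finger_gap: 0.355
grasp_force: 0.0
```

Request:
{"name": "move_arm", "arguments": {"motion": [0,0,0,0,0,0,0,0,0,0,0,0,0,0,0,0,0,0,0,0]}}

```text
time_s: 4.65
ee_pos: [0.4698, -0.1499, 0.0346]
tcp_rot: [[-0.949, 0.314, -0.001], [0.314, 0.949, -0.002], [0.001, -0.002, -1.0]]
ft_force: [-4.1, -6.5, 0.6]
finger_gap: 0.137
grasp_force: 30.0
```

Request:
{"name": "move_arm", "arguments": {"motion": [0,0,0,0.15,0,0,0,0.15,0,0,0,0.15,0,0,0,0.15,0,0,0,0.15,0,0,0,0.15,0,0,0,0.15,0,0,0,0.15]}}

```text
time_s: 5.65
ee_pos: [0.4708, -0.1492, 0.0347]
tcp_rot: [[-0.045, 0.999, 0.001], [0.999, 0.045, -0.001], [-0.001, 0.001, -1.0]]
ft_force: [1.3, -1.0, -2.1]
finger_gap: 0.133
grasp_force: 30.0
```

Run:
```python
from h import *
to(.470,-.150,.035,0); o=env.get_obs();print(o['ft_force'],o['wrist_torque'],o['grasp_force'])
```

```text
shift [-0.8 -0.9 -0.3] turn 0.045 yang 0.045 pos [ 0.4708 -0.1492  0.0347] q6 -0.492 gap 0.13252527535186895 t 5.65
[ 1.27113552 -0.9978729  -2.14828105] [-0.17817663 -0.08594977  0.10454119] 29.980334043502808
```

Request:
{"name": "move_arm", "arguments": {"motion": [0,0,0,0.15,0,0,0,0.15,0,0,0,0.15,0,0,0,0.15,0,0,0,0.15,0,0,0,0.15,0,0,0,0.15,0,0,0,0.15,0,0,0,0.15,0,0,0,0.15]}}

```text
time_s: 6.9
ee_pos: [0.472, -0.1502, 0.0347]
tcp_rot: [[0.993, 0.116, 0.003], [0.116, -0.993, -0.002], [0.002, 0.003, -1.0]]
ft_force: [3.1, -3.8, -6.3]
finger_gap: 0.133
grasp_force: 30.0
```

Request:
{"name": "move_arm", "arguments": {"motion": [0,0,0,0.08,0,0,0,0.08,0,0,0,0.05,0,0,0,0]}}

```text
time_s: 7.4
ee_pos: [0.4722, -0.1504, 0.0348]
tcp_rot: [[0.996, -0.087, 0.003], [-0.087, -0.996, -0.003], [0.003, 0.003, -1.0]]
ft_force: [3.3, -3.7, -5.5]
finger_gap: 0.147
grasp_force: 32.2
```

Run:
```python
from h import *
to(.470,-.150,.035); o=env.get_obs();print(o['ft_force'],o['wrist_torque'],o['grasp_force'])
```

```text
shift [-2.2 -0.2 -0.3] turn None yang -1.658 pos [ 0.4722 -0.1504  0.0348] q6 1.213 gap 0.1472592022753709 t 7.4
[ 3.33084977 -3.67655767 -5.48774536] [-0.61711298 -0.33083088  0.89231086] 32.17917261645198
```

Torque rose to 0.9 N m, so the middle knob is at its stop. I'm releasing it, lifting, and moving to the left knob while unwinding the wrist.

Request:
{"name": "move_arm", "arguments": {"motion": [0,0,0,0,0,0,0,0,0,0,0,0,0,0,0,0,0,0,0,0,0,0,0,0,0,0,-40,0,0,0,-40,0,-4.5,-45,0,0,-4.5,-45,0,0], "claw": -1}}

```text
time_s: 8.65
ee_pos: [0.47, -0.0579, 0.1155]
tcp_rot: [[0.996, -0.091, 0.002], [-0.091, -0.996, -0.001], [0.002, 0.0, -1.0]]
ft_force: [1.0, 0.1, -0.6]
finger_gap: 1.001
grasp_force: 0.0
```

Request:
{"name": "move_arm", "arguments": {"motion": [0,0,0,-0.18,0,0,0,-0.18,0,0,0,-0.18,0,0,0,-0.18,0,0,0,-0.18,0,0,0,-0.18,0,0,0,-0.18,0,0,0,-0.18]}}

```text
time_s: 9.65
ee_pos: [0.4693, -0.0584, 0.1147]
tcp_rot: [[0.212, 0.977, -0.0], [0.977, -0.212, -0.0], [-0.0, -0.0, -1.0]]
ft_force: [-0.1, 0.4, -0.1]
finger_gap: 1.003
grasp_force: 0.0
```

Request:
{"name": "move_arm", "arguments": {"motion": [0,0,0,-0.18,0,0,0,-0.18,0,0,0,-0.18,0,0,0,-0.18,0,0,0,-0.18,0,0,0,-0.18,0,0,0,-0.18,0,0,0,0]}}

```text
time_s: 10.65
ee_pos: [0.4694, -0.0584, 0.1147]
tcp_rot: [[-0.862, 0.508, -0.0], [0.508, 0.862, -0.0], [0.0, -0.0, -1.0]]
ft_force: [-0.1, 1.4, -0.1]
finger_gap: 0.998
grasp_force: 0.0
```

Run:
```python
from h import *
to(.471,-.060,.035,1.189)
a=snap('scene');crop(a,230,210,370,270,5,'c_sc2.png')
```

```text
shift [-2.3 -0.6 79.7] turn -0.151 yang 1.038 pos [ 0.4694 -0.0584  0.1147] q6 -1.308 gap 0.9977554549668773 t 10.65
```

View pics/c_sc2.png

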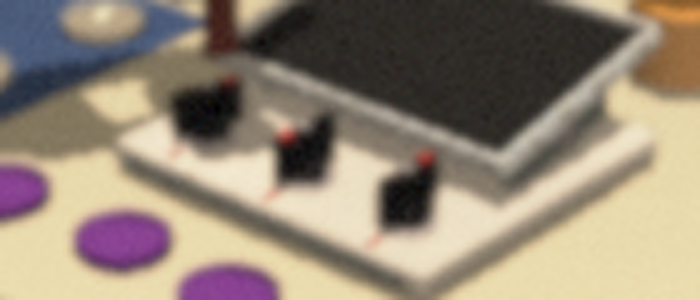

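The crop shows the middle knob's red end now at the front (288,135), over its line, so it is home. Left knob next.

Request:
{"name": "move_arm", "arguments": {"motion": [-2,-0.5,0,-0.15,0,0,30,0,0,0,30,0,0,0,15,0,0,0,4.5,0]}}

```text
time_s: 11.32
ee_pos: [0.4702, -0.0597, 0.0343]
tcp_rot: [[-0.927, 0.374, -0.002], [0.374, 0.927, 0.0], [0.002, -0.0, -1.0]]
ft_force: [-0.5, 0.0, -0.2]
finger_gap: 0.999
grasp_force: 0.0
```

Request:
{"name": "move_arm", "arguments": {"motion": [0,0,0,0,0,0,0,0,0,0,0,0,0,0,0,0,0,0,0,0,0,0,0,0,0,0,0,0,0,0,0,0,0,0,0,0,0,0,0,0], "claw": 1}}

```text
time_s: 12.58
ee_pos: [0.4706, -0.0603, 0.0351]
tcp_rot: [[-0.929, 0.371, -0.001], [0.371, 0.929, -0.001], [0.0, -0.001, -1.0]]
ft_force: [-3.3, -4.9, 1.0]
finger_gap: 0.131
grasp_force: 29.8
```

Request:
{"name": "move_arm", "arguments": {"motion": [0,0,0,0,0,0,0,0.15,0,0,0,0.15,0,0,0,0.15,0,0,0,0.15,0,0,0,0.15,0,0,0,0.15,0,0,0,0.15,0,0,0,0.15,0,0,0,0.15]}}

```text
time_s: 13.82
ee_pos: [0.4706, -0.0603, 0.0351]
tcp_rot: [[0.164, 0.987, -0.001], [0.987, -0.164, -0.001], [-0.001, -0.001, -1.0]]
ft_force: [-2.0, -4.8, 1.1]
finger_gap: 0.131
grasp_force: 29.9
```

Request:
{"name": "move_arm", "arguments": {"motion": [0,0,0,0.15,0,0,0,0.15,0,0,0,0.15,0,0,0,0.15,0,0,0,0.15,0,0,0,0.15,0,0,0,0.15,0,0,0,0.15,0,0,0,0.15]}}

```text
time_s: 14.95
ee_pos: [0.4705, -0.0603, 0.0351]
tcp_rot: [[0.998, 0.056, -0.001], [0.056, -0.998, -0.001], [-0.001, 0.001, -1.0]]
ft_force: [-1.1, -5.0, 0.9]
finger_gap: 0.136
grasp_force: 29.9
```

Run:
```python
from h import *
to(.471,-.060,.035); o=env.get_obs();print(o['ft_force'],o['wrist_torque'],o['grasp_force'])
```

```text
shift [ 0.5 -0.3  0.1] turn None yang -1.514 pos [ 0.4705 -0.0603  0.0351] q6 1.243 gap 0.13606181540943468 t 14.95
[-1.05882767 -4.95986379  0.90799184] [-0.8629776   0.47182942  0.09031282] 29.851611256599426
```

Request:
{"name": "move_arm", "arguments": {"motion": [0,0,0,0.05,0,0,0,0.05,0,0,0,0.05,0,0,0,0]}}

```text
time_s: 15.45
ee_pos: [0.4707, -0.0603, 0.0352]
tcp_rot: [[0.996, -0.087, -0.0], [-0.087, -0.996, -0.001], [-0.0, 0.001, -1.0]]
ft_force: [-2.6, -4.7, 0.3]
finger_gap: 0.145
grasp_force: 31.1
```

Run:
```python
from h import *
to(.471,-.060,.035); o=env.get_obs();print(o['ft_force'],o['wrist_torque'],o['grasp_force'])
```

```text
shift [ 0.2 -0.3  0.2] turn None yang -1.658 pos [ 0.4707 -0.0603  0.0352] q6 1.387 gap 0.14502393137265385 t 15.45
[-2.63598452 -4.74535571  0.34379618] [-0.79670305  0.41684028  0.73491244] 31.147795838769525
```

Request:
{"name": "move_arm", "arguments": {"motion": [0,0,0,0,0,0,0,0,0,0,0,0,0,0,0,0,0,0,-40,0,0,0,-40,0,4,45,0,0,4,45,0,0,4,45,0,0,4,45,0,0], "claw": -1}}

```text
time_s: 16.7
ee_pos: [0.4707, -0.2419, 0.1153]
tcp_rot: [[0.996, -0.089, 0.0], [-0.089, -0.996, -0.0], [0.0, -0.0, -1.0]]
ft_force: [0.6, 0.8, -1.2]
finger_gap: 0.998
grasp_force: 0.0
```

Request:
{"name": "move_arm", "arguments": {"motion": [0,0,0,-0.18,0,0,0,-0.18,0,0,0,-0.18,0,0,0,-0.18,0,0,0,-0.18,0,0,0,-0.18,0,0,0,-0.18,0,0,0,-0.18,0,0,0,-0.18,0,0,0,-0.18]}}

```text
time_s: 17.95
ee_pos: [0.4707, -0.2404, 0.1151]
tcp_rot: [[-0.145, 0.989, -0.0], [0.989, 0.145, 0.0], [0.0, -0.0, -1.0]]
ft_force: [0.2, -0.3, -0.4]
finger_gap: 0.997
grasp_force: 0.0
```

Request:
{"name": "move_arm", "arguments": {"motion": [0,0,0,-0.18,0,0,0,-0.18,0,0,0,-0.18,0,0,0,-0.18,0,0,0,-0.18,0,0,0,-0.18,0,0,0,-0.18,0,0,0,-0.18,0,0,0,0]}}

```text
time_s: 19.08
ee_pos: [0.4708, -0.2404, 0.1151]
tcp_rot: [[-1.0, -0.008, -0.0], [-0.008, 1.0, 0.0], [0.0, 0.0, -1.0]]
ft_force: [0.2, -0.1, 0.2]
finger_gap: 1.001
grasp_force: 0.0
```

Run:
```python
from h import *
to(.4712,-.240,.035,1.6)
a=snap('scene');crop(a,230,210,370,270,5,'c_sc3.png')
```

```text
shift [-0.5  0.4 80.1] turn -0.022 yang 1.578 pos [ 0.4708 -0.2404  0.1151] q6 -2.181 gap 1.0006649903934255 t 19.075
```

View pics/c_sc3.png

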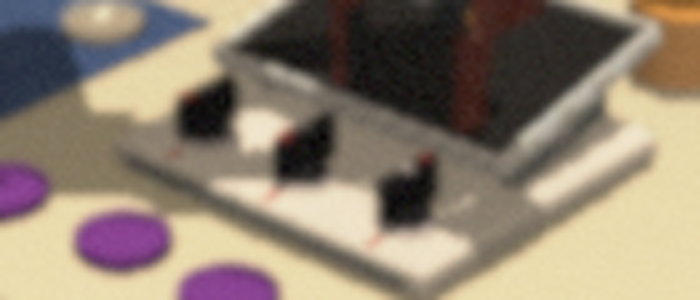

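The left red end is now at the front (187,98) and the middle one at (288,135), so both are home. Right knob now.

Request:
{"name": "move_arm", "arguments": {"motion": [-0.5,0,0,-0.02,0,0,30,0,0,0,30,0,0,0,15,0,0,0,5,0]}}

```text
time_s: 19.75
ee_pos: [0.471, -0.2403, 0.0345]
tcp_rot: [[-1.0, -0.029, -0.001], [-0.029, 1.0, 0.001], [0.001, 0.001, -1.0]]
ft_force: [0.7, -0.3, 0.0]
finger_gap: 0.999
grasp_force: 0.0
```

Request:
{"name": "move_arm", "arguments": {"motion": [0,0,0,0,0,0,0,0,0,0,0,0,0,0,0,0,0,0,0,0,0,0,0,0,0,0,0,0,0,0,0,0,0,0,0,0,0,0,0,0], "claw": 1}}

```text
time_s: 21.0
ee_pos: [0.4713, -0.2404, 0.0352]
tcp_rot: [[-1.0, -0.029, -0.0], [-0.029, 1.0, 0.0], [0.0, 0.0, -1.0]]
ft_force: [0.9, 2.1, 0.2]
finger_gap: 0.137
grasp_force: 30.0
```

Request:
{"name": "move_arm", "arguments": {"motion": [0,0,0,0.15,0,0,0,0.15,0,0,0,0.15,0,0,0,0.15,0,0,0,0.15,0,0,0,0.15,0,0,0,0.15,0,0,0,0.15,0,0,0,0.15,0,0,0,0.15]}}

```text
time_s: 22.25
ee_pos: [0.4713, -0.2405, 0.0352]
tcp_rot: [[-0.095, 0.995, -0.0], [0.995, 0.095, 0.0], [0.0, -0.0, -1.0]]
ft_force: [0.2, 2.0, 1.2]
finger_gap: 0.135
grasp_force: 30.0
```

Request:
{"name": "move_arm", "arguments": {"motion": [0,0,0,0.15,0,0,0,0.15,0,0,0,0.15,0,0,0,0.15,0,0,0,0.15,0,0,0,0.15,0,0,0,0.15,0,0,0,0.15,0,0,0,0.15,0,0,0,0.15]}}

```text
time_s: 23.5
ee_pos: [0.4712, -0.2404, 0.0352]
tcp_rot: [[0.986, 0.165, -0.0], [0.165, -0.986, 0.0], [-0.0, -0.0, -1.0]]
ft_force: [-0.1, 0.5, 0.7]
finger_gap: 0.133
grasp_force: 30.0
```

Request:
{"name": "move_arm", "arguments": {"motion": [0,0,0,0.1,0,0,0,0.08,0,0,0,0.05,0,0,0,0]}}

```text
time_s: 24.0
ee_pos: [0.4712, -0.2404, 0.0352]
tcp_rot: [[0.998, -0.057, -0.0], [-0.057, -0.998, -0.0], [-0.0, 0.0, -1.0]]
ft_force: [1.0, 1.1, -0.1]
finger_gap: 0.146
grasp_force: 31.3
```

Run:
```python
from h import *
to(.471,-.240,.035); o=env.get_obs();print(o['ft_force'],o['wrist_torque'],o['grasp_force'])
```

```text
shift [-0.2 -0.4  0.2] turn None yang -1.628 pos [ 0.4712 -0.2404  0.0352] q6 1.026 gap 0.14560820654653447 t 24.0
[ 0.95842508  1.05087702 -0.14572484] [0.23620341 0.12429121 0.81100229] 31.348847150802612
```

Right knob is at its stop too (0.81 N m). I'm releasing it and going over the nearest dish.

Request:
{"name": "move_arm", "arguments": {"motion": [0,0,0,0,0,0,0,0,0,0,0,0,0,0,0,0,0,0,0,0,0,0,-45,0,0,0,-50,0,0,0,-50,0], "claw": -1}}

```text
time_s: 25.0
ee_pos: [0.4711, -0.2404, 0.1816]
tcp_rot: [[0.998, -0.059, -0.0], [-0.059, -0.998, 0.0], [-0.0, -0.0, -1.0]]
ft_force: [0.3, -0.7, 0.3]
finger_gap: 0.983
grasp_force: 0.0
```

Request:
{"name": "move_arm", "arguments": {"motion": [-4.8,-45.5,0,0,-4.8,-45.5,0,0,-4.8,-45.5,0,0,-4.8,-45.5,0,0,-4.8,-45.5,0,0,-4.8,-45.5,0,0,-4.8,-45.5,0,0,-4.8,-45.5,0,0,-4.8,-45.5,0,0,0,0,0,-0.057]}}

```text
time_s: 26.25
ee_pos: [0.4521, 0.1736, 0.1802]
tcp_rot: [[1.0, 0.003, 0.0], [0.003, -1.0, 0.001], [0.0, -0.001, -1.0]]
ft_force: [0.6, -1.2, -0.4]
finger_gap: 1.0
grasp_force: 0.0
```

Run:
```python
from h import *
a=snap('scene','s4.png');b=snap('top')
im=np.vstack([cv2.resize(x[0]['image'][x[2]:x[4],x[1]:x[3]],(750,300),interpolation=cv2.INTER_CUBIC) for x in ((a,160,180,370,264),(b,150,170,370,258))])
cv2.imwrite('pics/c4.png',im[:,:,::-1])
to(.4512,.1709,.005,1.5708)
```

```text
shift [ -0.9   0.7 175.1] turn 0.0 yang -1.571 pos [0.4521 0.1716 0.1801] q6 1.791 gap 0.999738575730571 t 26.35
```

View pics/c4.png

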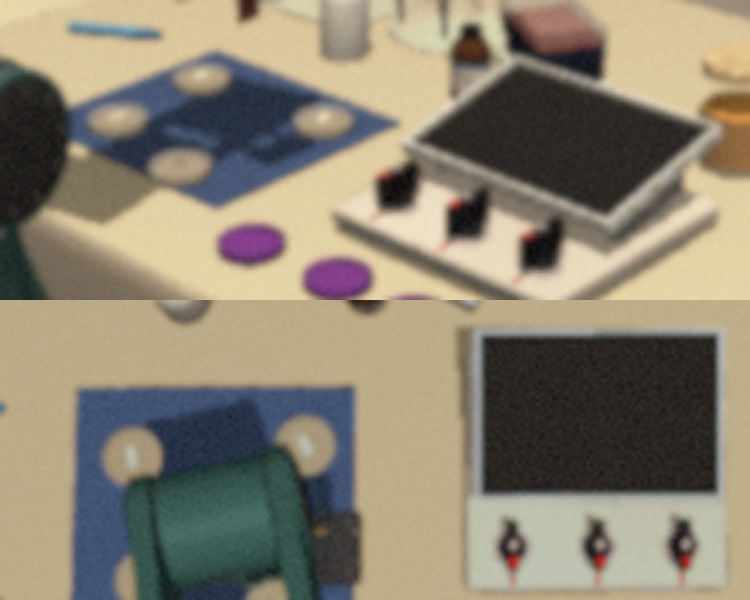

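The crop shows all three red marks over their lines and four dishes still on the mat. I'll check the dish positions from the scene view, (202,80), (117,120), (322,120) and (180,166) in the crop.

Run:
```python
from h import *
s=dict(np.load('last_scene.npz'))
k=750/210
print(pts(s,[(160+u/k,180+v/k) for u,v in((202,80),(117,120),(322,120),(180,166))],.014).round(4))
z=s['z_map']
# auto detection helper: cream-on-blue in the top image
```

```text
[[0.5598 0.3348 0.014 ]
 [0.4279 0.3225 0.014 ]
 [0.5764 0.1548 0.014 ]
 [0.4013 0.1845 0.014 ]]
```

The near dish has been knocked to about (0.408,0.19), and the other three match the first estimates. I'll take the far right one, at (0.5826,0.162), first.

Request:
{"name": "move_arm", "arguments": {"motion": [43.5,3,0,0,43.5,3,0,0,43.5,3.5,0,0,0,0,50,0,0,0,50,0,0,0,40,0,0,0,25,0,0,0,9,0,0,0,0,0]}}

```text
time_s: 27.48
ee_pos: [0.5829, 0.1605, 0.0061]
tcp_rot: [[1.0, -0.003, -0.001], [-0.003, -1.0, -0.0], [-0.001, 0.0, -1.0]]
ft_force: [-0.1, 0.3, 0.0]
finger_gap: 1.001
grasp_force: 0.0
```

Request:
{"name": "move_arm", "arguments": {"motion": [0,0,0,0,0,0,0,0,0,0,0,0,0,0,0,0,0,0,0,0,0,0,0,0], "claw": 1, "grip_force": 20}}

```text
time_s: 28.22
ee_pos: [0.5835, 0.1611, 0.0069]
tcp_rot: [[1.0, -0.002, 0.001], [-0.002, -1.0, 0.0], [0.001, -0.0, -1.0]]
ft_force: [-1.0, -0.3, 7.1]
finger_gap: 0.701
grasp_force: 20.0
```

Request:
{"name": "move_arm", "arguments": {"motion": [0,0,-10,0,0,0,-40,0,0,0,-50,0,0,0,-50,0]}}

```text
time_s: 28.72
ee_pos: [0.5824, 0.161, 0.1578]
tcp_rot: [[1.0, -0.002, -0.001], [-0.002, -1.0, -0.0], [-0.001, 0.0, -1.0]]
ft_force: [0.3, -0.1, -0.5]
finger_gap: 0.705
grasp_force: 20.0
```

Request:
{"name": "move_arm", "arguments": {"motion": [7.2,45.8,0,0,7.2,45.8,0,0,7.2,45.8,0,0,7.2,45.8,0,0,7.2,45.8,0,0,7.2,45.8,0,0,7.2,45.8,0,0,7.2,45.8,0,0]}}

```text
time_s: 29.72
ee_pos: [0.6396, -0.2069, 0.1566]
tcp_rot: [[1.0, -0.002, -0.0], [-0.002, -1.0, 0.0], [-0.0, -0.0, -1.0]]
ft_force: [0.8, -0.8, -1.2]
finger_gap: 0.705
grasp_force: 20.0
```

Run:
```python
from h import *
to(.641,-.2055,.1,-1.5708)
a=snap('scene');b=snap('top')
im=np.vstack([cv2.resize(x[0]['image'][x[2]:x[4],x[1]:x[3]],(750,300),interpolation=cv2.INTER_CUBIC) for x in ((a,160,180,370,264),(b,150,190,370,278))])
cv2.imwrite('pics/c5.png',im[:,:,::-1])
```

```text
shift [ 1.4 -1.4 56.6] turn -0.002 yang -1.573 pos [ 0.6396 -0.2069  0.1566] q6 1.157 gap 0.7052939750936035 t 29.725
```

View pics/c5.png

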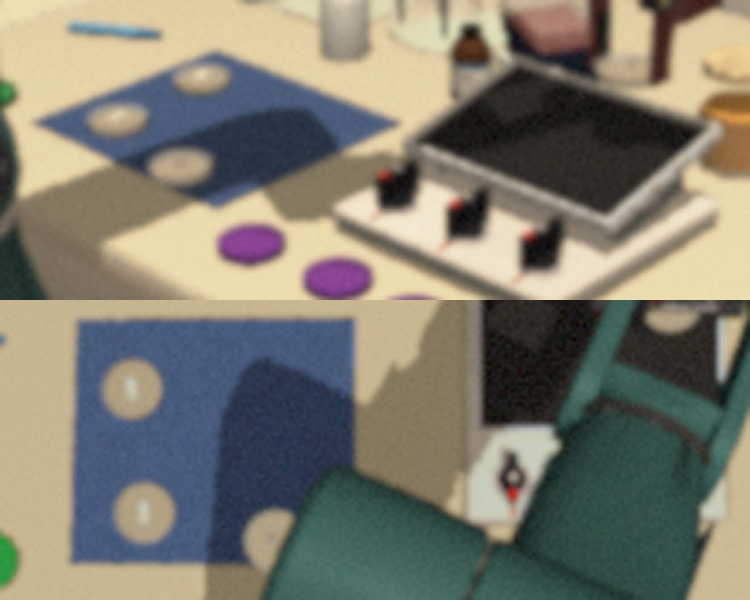

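The dish is held level over the deck. The knocked dish shows at about (273,540) in the crop's lower half, near the mat's front edge. I'm lowering to the deck.

Request:
{"name": "move_arm", "arguments": {"motion": [1,-1.5,30,0,0,0,24,0,0,0,0,0,0,0,2,0,0,0,2,0,0,0,0,0]}}

```text
time_s: 30.58
ee_pos: [0.6411, -0.2041, 0.0989]
tcp_rot: [[1.0, -0.002, 0.001], [-0.002, -1.0, -0.001], [0.001, 0.001, -1.0]]
ft_force: [-0.1, 0.4, 0.0]
finger_gap: 0.704
grasp_force: 20.0
```

Run:
```python
from h import *
s=dict(np.load('last_top.npz'));k=750/220
print(pts(s,[(150+u/k,190+v/k) for u,v in((132,88),(144,212),(273,240))],.014).round(4))
```

```text
[[0.5688 0.349  0.014 ]
 [0.4344 0.3328 0.014 ]
 [0.4051 0.193  0.014 ]]
```

Request:
{"name": "move_arm", "arguments": {"motion": [0,0,2,0,0,0,0,0]}}

```text
time_s: 30.82
ee_pos: [0.641, -0.2042, 0.0964]
tcp_rot: [[1.0, -0.002, 0.001], [-0.002, -1.0, -0.0], [0.001, 0.0, -1.0]]
ft_force: [0.4, 0.6, 0.3]
finger_gap: 0.698
grasp_force: 20.0
```

Request:
{"name": "move_arm", "arguments": {"motion": [0,0,1.5,0,0,0,0,0]}}

```text
time_s: 31.08
ee_pos: [0.6409, -0.2042, 0.0949]
tcp_rot: [[1.0, -0.002, 0.0], [-0.002, -1.0, -0.0], [0.0, 0.0, -1.0]]
ft_force: [-0.3, -0.9, 2.4]
finger_gap: 0.703
grasp_force: 20.0
```

Request:
{"name": "move_arm", "arguments": {"motion": [0,0,1.5,0,0,0,0,0]}}

```text
time_s: 31.32
ee_pos: [0.6407, -0.2042, 0.0932]
tcp_rot: [[1.0, -0.002, 0.0], [-0.002, -1.0, -0.0], [0.0, 0.0, -1.0]]
ft_force: [0.1, -0.7, 2.0]
finger_gap: 0.704
grasp_force: 20.0
```

Request:
{"name": "move_arm", "arguments": {"motion": [0,0,0,0,0,0,0,0,0,0,0,0,0,0,-10,0,0,0,-40,0,0,0,-20,0], "claw": -0.8}}

```text
time_s: 32.08
ee_pos: [0.6419, -0.2045, 0.166]
tcp_rot: [[1.0, -0.002, 0.003], [-0.002, -1.0, -0.001], [0.003, 0.001, -1.0]]
ft_force: [0.5, -0.3, -0.1]
finger_gap: 0.902
grasp_force: 0.0
```

Run:
```python
from h import *
to(.5689,.3495,.005,-1.5708)
to(.4053,.1935,.005,-1.5708)
```

```text
shift [ -74.7 -554.   160. ] turn -0.002 yang -1.573 pos [ 0.6419 -0.2045  0.166 ] q6 1.162 gap 0.9019542540157929 t 32.075
shift [-237.9 -397.7  159.8] turn -0.002 yang -1.573 pos [ 0.6419 -0.2045  0.166 ] q6 1.162 gap 0.9019542540157929 t 32.075
```

Request:
{"name": "move_arm", "arguments": {"motion": [-6.2,-46.2,0,0,-6.2,-46.2,0,0,-6.2,-46.2,0,0,-6.2,-46.2,0,0,-6.2,-46.2,0,0,-6.2,-46.2,0,0,-6.2,-46.2,0,0,-6.2,-46.2,0,0,-6.2,-46.2,0,0,-6.2,-46.2,0,0], "claw": -1}}

```text
time_s: 33.33
ee_pos: [0.5797, 0.2597, 0.1641]
tcp_rot: [[1.0, -0.002, 0.001], [-0.002, -1.0, 0.0], [0.001, -0.0, -1.0]]
ft_force: [1.1, 0.5, -0.4]
finger_gap: 0.997
grasp_force: 0.0
```

Request:
{"name": "move_arm", "arguments": {"motion": [-6.2,-46,0,0,-6.2,-46,0,0,0,0,50,0,0,0,50,0,0,0,35,0,0,0,18,0,0,0,0,0]}}

```text
time_s: 34.2
ee_pos: [0.5672, 0.3499, 0.0096]
tcp_rot: [[1.0, -0.002, -0.001], [-0.002, -1.0, -0.001], [-0.001, 0.001, -1.0]]
ft_force: [0.6, -0.1, -0.6]
finger_gap: 1.002
grasp_force: 0.0
```

Run:
```python
from h import *
to(.5689,.3495,.005,-1.5708)
a=snap('scene');crop(a,160,180,370,264,3.5,'c6.png')
```

```text
shift [1.8 0.4 4.6] turn -0.002 yang -1.573 pos [0.5672 0.3499 0.0096] q6 2.022 gap 1.0015648452423083 t 34.2
```

View pics/c6.png

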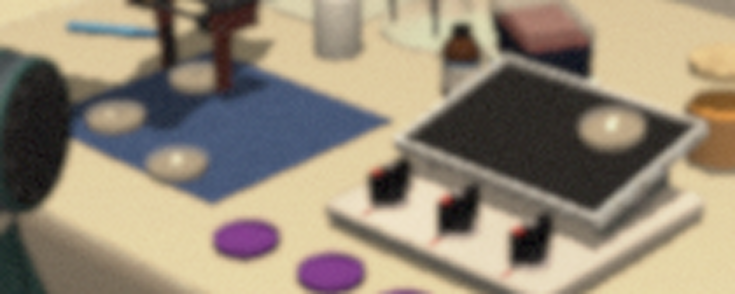

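The first dish lies flat on the deck at (612,128), and the fingers straddle the far left dish. I'm gripping it.

Request:
{"name": "move_arm", "arguments": {"motion": [1.5,0,4,0,0,0,0,0]}}

```text
time_s: 34.5
ee_pos: [0.5699, 0.3504, 0.0072]
tcp_rot: [[1.0, -0.002, 0.002], [-0.002, -1.0, 0.001], [0.002, -0.001, -1.0]]
ft_force: [-1.1, -0.3, -0.5]
finger_gap: 1.0
grasp_force: 0.0
```

Request:
{"name": "move_arm", "arguments": {"motion": [0,0,0,0,0,0,0,0,0,0,0,0,0,0,0,0,0,0,0,0,0,0,-10,0,0,0,-40,0,0,0,-50,0,0,0,-50,0], "claw": 1}}

```text
time_s: 35.62
ee_pos: [0.5688, 0.3501, 0.158]
tcp_rot: [[1.0, -0.002, -0.0], [-0.002, -1.0, -0.0], [-0.0, 0.0, -1.0]]
ft_force: [0.3, -0.1, -0.1]
finger_gap: 0.702
grasp_force: 20.0
```

Run:
```python
from h import *
to(.641,-.0955,.099,-1.5708)
```

```text
shift [ 73.1 445.4  59. ] turn -0.002 yang -1.573 pos [0.5688 0.3501 0.158 ] q6 2.021 gap 0.7018473679549363 t 35.625
```

Request:
{"name": "move_arm", "arguments": {"motion": [7.3,44.5,0,0,7.3,44.5,0,0,7.3,44.5,0,0,7.3,44.5,0,0,7.3,44.5,0,0,7.3,44.5,0,0,7.3,44.5,0,0,7.3,44.5,0,0,7.3,44.5,0,0,7.3,44.5,0,0]}}

```text
time_s: 36.88
ee_pos: [0.6412, -0.0965, 0.1568]
tcp_rot: [[1.0, -0.002, 0.001], [-0.002, -1.0, -0.0], [0.001, 0.0, -1.0]]
ft_force: [0.4, 0.1, -0.5]
finger_gap: 0.705
grasp_force: 20.0
```

Request:
{"name": "move_arm", "arguments": {"motion": [0,-1.5,30,0,0,0,26,0,0,0,3,0,0,0,0,0]}}

```text
time_s: 37.38
ee_pos: [0.6413, -0.0935, 0.0979]
tcp_rot: [[1.0, -0.002, 0.0], [-0.002, -1.0, -0.0], [0.0, 0.0, -1.0]]
ft_force: [-0.3, -0.0, -0.6]
finger_gap: 0.701
grasp_force: 20.0
```

Request:
{"name": "move_arm", "arguments": {"motion": [0,0,1.5,0,0,0,1.5,0,0,0,1,0,0,0,0,0]}}

```text
time_s: 37.88
ee_pos: [0.6417, -0.0936, 0.0937]
tcp_rot: [[1.0, -0.002, 0.001], [-0.002, -1.0, -0.0], [0.001, 0.0, -1.0]]
ft_force: [1.3, 0.3, 3.1]
finger_gap: 0.702
grasp_force: 20.0
```

Contact. I'm releasing it and going to the near left dish.

Request:
{"name": "move_arm", "arguments": {"motion": [0,0,0,0,0,0,0,0,0,0,0,0,0,0,-10,0,0,0,-40,0,0,0,-20,0], "claw": -0.8}}

```text
time_s: 38.62
ee_pos: [0.6422, -0.0938, 0.1658]
tcp_rot: [[1.0, -0.002, 0.003], [-0.002, -1.0, -0.001], [0.003, 0.001, -1.0]]
ft_force: [0.2, -0.7, 0.3]
finger_gap: 0.9
grasp_force: 0.0
```

Run:
```python
from h import *
to(.4346,.3334,.006,-1.5708)
b=snap('top')
im=b['image'][185:280,155:262].astype(int)
m=((im[...,0]>im[...,2])&(im[...,0]>100)).astype(np.uint8)
n,_,st,c=cv2.connectedComponentsWithStats(m)
for i in range(1,n):
    if 100<st[i,4]<500: print(st[i],pts(b,[c[i]+[155,185]],.014).round(4))
```

```text
shift [-209.  -426.9  158.9] turn -0.002 yang -1.573 pos [ 0.6422 -0.0938  0.1658] q6 1.322 gap 0.9001875536799685 t 38.625
[ 29  58  18  18 250] [[0.4354 0.3331 0.014 ]]
[ 67  66  18  14 183] [[0.415  0.1904 0.014 ]]
```

Request:
{"name": "move_arm", "arguments": {"motion": [-20.7,-42.7,0,0,-20.7,-42.7,0,0,-20.7,-42.7,0,0,-20.7,-42.7,0,0,-20.7,-42.7,0,0,-20.7,-42.7,0,0,-20.7,-42.7,0,0,-20.7,-42.7,0,0,-20.7,-42.7,0,0,-20.7,-42.7,0,0], "claw": -1}}

```text
time_s: 39.92
ee_pos: [0.4342, 0.3352, 0.1632]
tcp_rot: [[1.0, -0.002, 0.0], [-0.002, -1.0, 0.0], [0.0, -0.0, -1.0]]
ft_force: [0.4, -0.5, 0.2]
finger_gap: 1.0
grasp_force: 0.0
```

Request:
{"name": "move_arm", "arguments": {"motion": [0,0,50,0,0,0,50,0,0,0,35,0,0,0,18,0,0,0,5,0,0,0,0,0]}}

```text
time_s: 40.67
ee_pos: [0.4352, 0.334, 0.0053]
tcp_rot: [[1.0, -0.002, 0.0], [-0.002, -1.0, -0.0], [0.0, 0.0, -1.0]]
ft_force: [-1.1, -0.5, -0.6]
finger_gap: 0.997
grasp_force: 0.0
```

Request:
{"name": "move_arm", "arguments": {"motion": [0,0,0,0,0,0,0,0,0,0,0,0,0,0,0,0,0,0,0,0,0,0,-10,0,0,0,-40,0,0,0,-50,0,0,0,-50,0], "claw": 1}}

```text
time_s: 41.8
ee_pos: [0.4346, 0.3337, 0.1568]
tcp_rot: [[1.0, -0.002, -0.0], [-0.002, -1.0, -0.0], [-0.0, 0.0, -1.0]]
ft_force: [1.7, 0.5, -0.0]
finger_gap: 0.699
grasp_force: 20.0
```

Run:
```python
from h import *
to(.566,-.2055,.084,-1.5708)
```

```text
shift [132.7 538.9  73. ] turn -0.002 yang -1.573 pos [0.4346 0.3337 0.1568] q6 2.102 gap 0.6990805719951441 t 41.8
```

Request:
{"name": "move_arm", "arguments": {"motion": [11,45,0,0,11,45,0,0,11,45,0,0,11,45,0,0,11,45,0,0,11,45,0,0,11,45,0,0,11,45,0,0,11,45,0,0,11,45,0,0]}}

```text
time_s: 43.05
ee_pos: [0.544, -0.1178, 0.1556]
tcp_rot: [[1.0, -0.002, 0.0], [-0.002, -1.0, -0.0], [0.0, 0.0, -1.0]]
ft_force: [1.1, 0.5, 0.0]
finger_gap: 0.704
grasp_force: 20.0
```

Request:
{"name": "move_arm", "arguments": {"motion": [11,44,0,0,11,44,0,0,0,0,40,0,0,0,27,0,0,0,5,0,0,0,0,0]}}

```text
time_s: 43.8
ee_pos: [0.566, -0.2043, 0.0837]
tcp_rot: [[1.0, -0.002, 0.0], [-0.002, -1.0, -0.0], [0.0, 0.0, -1.0]]
ft_force: [-1.0, -0.1, 0.8]
finger_gap: 0.706
grasp_force: 20.0
```

Request:
{"name": "move_arm", "arguments": {"motion": [0,0,2,0,0,0,2,0,0,0,1,0,0,0,0,0]}}

```text
time_s: 44.3
ee_pos: [0.5664, -0.2046, 0.0788]
tcp_rot: [[1.0, -0.002, 0.001], [-0.002, -1.0, -0.001], [0.001, 0.001, -1.0]]
ft_force: [1.1, -0.5, 2.9]
finger_gap: 0.701
grasp_force: 20.0
```

Request:
{"name": "move_arm", "arguments": {"motion": [0,0,0,0,0,0,0,0,0,0,0,0,0,0,-10,0,0,0,-40,0,0,0,-35,0], "claw": -0.8}}

```text
time_s: 45.05
ee_pos: [0.5659, -0.2044, 0.1648]
tcp_rot: [[1.0, -0.002, 0.0], [-0.002, -1.0, -0.0], [0.0, 0.0, -1.0]]
ft_force: [-0.1, -0.7, -0.9]
finger_gap: 0.902
grasp_force: 0.0
```

Run:
```python
from h import *
to(.4065,.193,.006,-1.5708)
b=snap('top');a=snap('scene')
im=np.vstack([cv2.resize(x[0]['image'][x[2]:x[4],x[1]:x[3]],(750,300),interpolation=cv2.INTER_CUBIC) for x in ((a,160,180,370,264),(b,150,190,370,278))])
cv2.imwrite('pics/c7.png',im[:,:,::-1])
```

```text
shift [-160.2 -397.   158.7] turn -0.002 yang -1.573 pos [ 0.5659 -0.2044  0.1648] q6 1.112 gap 0.9015234996737439 t 45.05
```

View pics/c7.png

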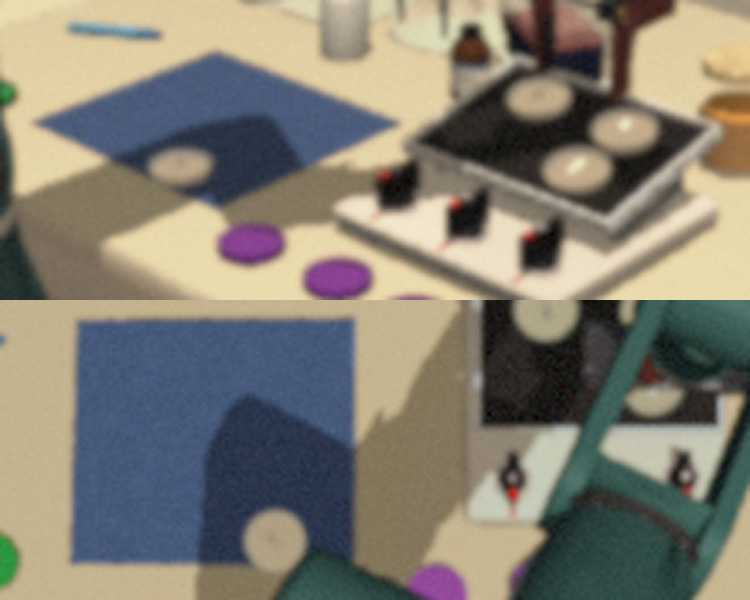

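Three dishes lie flat on the deck at (540,98), (625,130) and (577,168). The last one is at (275,541) in the lower half, about (0.405,0.192) in world coordinates, with its centre still on the mat. Fetching it.

Request:
{"name": "move_arm", "arguments": {"motion": [-17.9,-44.1,0,0,-17.9,-44.1,0,0,-17.9,-44.1,0,0,-17.9,-44.1,0,0,-17.9,-44.1,0,0,-17.9,-44.1,0,0,-17.9,-44.1,0,0,-17.9,-44.1,0,0,-17.9,-44.1,0,0,0,0,0,0], "claw": -1}}

```text
time_s: 46.4
ee_pos: [0.4037, 0.1949, 0.1628]
tcp_rot: [[1.0, 0.002, -0.001], [0.002, -1.0, 0.0], [-0.001, -0.0, -1.0]]
ft_force: [0.9, 0.2, -0.3]
finger_gap: 0.999
grasp_force: 0.0
```

Request:
{"name": "move_arm", "arguments": {"motion": [0,0,50,0,0,0,50,0,0,0,35,0,0,0,18,0,0,0,5,0,0,0,0,0]}}

```text
time_s: 47.15
ee_pos: [0.4059, 0.1923, 0.0052]
tcp_rot: [[1.0, -0.003, -0.0], [-0.003, -1.0, -0.0], [-0.0, 0.0, -1.0]]
ft_force: [0.3, 0.9, 0.8]
finger_gap: 0.999
grasp_force: 0.0
```

Request:
{"name": "move_arm", "arguments": {"motion": [0,0,0,0,0,0,0,0,0,0,0,0,0,0,0,0,0,0,0,0,0,0,-10,0,0,0,-40,0,0,0,-50,0,0,0,-50,0], "claw": 1}}

```text
time_s: 48.28
ee_pos: [0.405, 0.1928, 0.157]
tcp_rot: [[1.0, -0.002, -0.0], [-0.002, -1.0, -0.0], [-0.0, 0.0, -1.0]]
ft_force: [0.5, -0.5, -1.0]
finger_gap: 0.702
grasp_force: 20.0
```

Run:
```python
from h import *
to(.566,-.0945,.084,-1.5708)
```

```text
shift [161.6 286.9  73. ] turn -0.002 yang -1.573 pos [0.405  0.1928 0.157 ] q6 1.863 gap 0.7017182147150428 t 48.275
```

Request:
{"name": "move_arm", "arguments": {"motion": [20.2,35.9,0,0,20.2,35.9,0,0,20.2,35.9,0,0,20.2,35.9,0,0,20.2,35.9,0,0,20.2,35.9,0,0,20.2,35.9,0,0,20.2,35.6,0,0,0,0,0,0]}}

```text
time_s: 49.4
ee_pos: [0.568, -0.0968, 0.1556]
tcp_rot: [[1.0, -0.005, 0.002], [-0.005, -1.0, -0.001], [0.002, 0.001, -1.0]]
ft_force: [0.5, -0.1, -0.2]
finger_gap: 0.704
grasp_force: 20.0
```

Request:
{"name": "move_arm", "arguments": {"motion": [0,0,40,0,0,0,28,0,0,0,5,0,0,0,0,0]}}

```text
time_s: 49.9
ee_pos: [0.5663, -0.0938, 0.0827]
tcp_rot: [[1.0, -0.002, -0.0], [-0.002, -1.0, 0.0], [-0.0, -0.0, -1.0]]
ft_force: [-0.6, 0.9, -0.7]
finger_gap: 0.7
grasp_force: 20.0
```

Request:
{"name": "move_arm", "arguments": {"motion": [0,0,2,0,0,0,2,0,0,0,1,0,0,0,0,0]}}

```text
time_s: 50.4
ee_pos: [0.5671, -0.0945, 0.0776]
tcp_rot: [[1.0, -0.002, 0.001], [-0.002, -1.0, -0.0], [0.001, 0.0, -1.0]]
ft_force: [0.1, 0.3, 3.3]
finger_gap: 0.705
grasp_force: 20.0
```

Contact. I'm releasing it, lifting, and moving off to the left for a clear look.

Request:
{"name": "move_arm", "arguments": {"motion": [0,0,0,0,0,0,0,0,0,0,0,0,0,0,-10,0,0,0,-40,0,0,0,-40,0], "claw": -0.8}}

```text
time_s: 51.15
ee_pos: [0.5663, -0.0943, 0.1685]
tcp_rot: [[1.0, -0.002, -0.001], [-0.002, -1.0, 0.0], [-0.001, -0.0, -1.0]]
ft_force: [-0.1, -0.2, -0.4]
finger_gap: 0.901
grasp_force: 0.0
```

Request:
{"name": "move_arm", "arguments": {"motion": [-15,-45,0,0,-15,-45,0,0,-15,-45,0,0,-15,-45,0,0,-15,-45,0,0,-15,-45,0,0,-15,-45,0,0,0,0,0,0]}}

```text
time_s: 52.15
ee_pos: [0.4612, 0.2234, 0.1678]
tcp_rot: [[1.0, 0.002, 0.0], [0.002, -1.0, 0.001], [0.0, -0.001, -1.0]]
ft_force: [0.2, -0.7, 0.3]
finger_gap: 0.901
grasp_force: 0.0
```

Run:
```python
from h import *
b=snap('top');a=snap('scene')
im=np.vstack([cv2.resize(x[0]['image'][x[2]:x[4],x[1]:x[3]],(700,300),interpolation=cv2.INTER_CUBIC) for x in ((a,240,190,373,247),(b,220,165,440,259))])
cv2.imwrite('pics/c8.png',im[:,:,::-1])
# dishes on deck in the top view
w=b['image'][178:232,287:365].astype(int)
m=((w[...,0]>100)&(w[...,0]>w[...,2]+15)).astype(np.uint8)
n,_,st,c=cv2.connectedComponentsWithStats(m)
for i in range(1,n):
    if st[i,4]>60:
        p=pts(b,[c[i]+[287,178]],.09)[0];p=pts(b,[c[i]+[287,178]],.09+.2*(p[0]-.604))[0]
        print(st[i],'deck x,y',((p[0]-.604)/.98).round(4),(p[1]+.1505).round(4))
```

```text
[  0   0  78  54 434] deck x,y -0.0373 -0.0261
[ 14   5  19  19 270] deck x,y 0.0387 0.0567
[ 45   6  19  19 265] deck x,y 0.0364 -0.0531
[ 14  27  19  19 267] deck x,y -0.0381 0.056
[ 45  27  19  19 277] deck x,y -0.039 -0.054
```

View pics/c8.png

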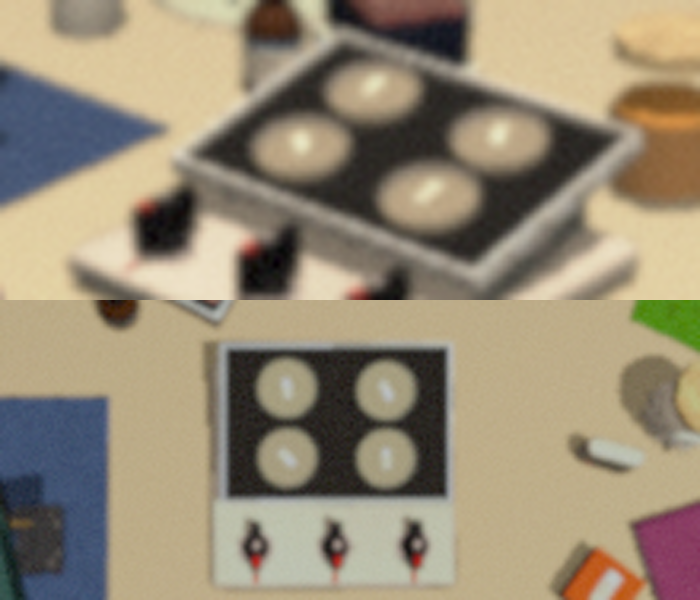

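All four dishes lie flat inside the lips, at (285,388), (385,390), (287,458) and (386,458) in the top view, well within limits. All three red marks are on their lines, so I'm handing in.

```bash
python3 -c "
from h import *
print(env.sign_off())"
```

```text
the job is handed in; nothing more can be done
None
```

I tightened the bolts home in order (middle, left, right), then moved all four petri dishes flat onto the sloped deck inside its lips; the job is handed in at about 52 s of robot time, with no verdict shown.

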